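# Set and lock the air regulator, then open the line

## Robot

A 6-joint arm with a two-finger parallel gripper is mounted at the origin on the work surface. World frame = base frame: x ahead of the robot, y to its left, z up, the work surface at z = 0. Lengths are in mm, angles in rad, forces in N, time in s.
With the tool pointing down it reaches from about 275 to 825 mm from the base axis. Payload 5.2 kg.
Tool frame: the origin (TCP) lies on the centre line of the jaws, within the pads' length; the fingertips stand 22 mm ahead of it and the grasp point (between the pads) lies 3 mm ahead of it; z points along the fingers, y is the line along which they close (so a half turn about z gives the same grasp; the last joint's range is limited). The gripper opens to 93 mm and grips with 3 to 60 N. Pads are 15 mm wide; open, the fingers measure 128 mm over their backs; the gripper's body (75 mm by 188 mm) begins 65 mm behind the grasp point.
Start: joints at [-1.33, 0.259, 1.535, -0, 1.348, -0.203], TCP at [236.176, -496.715, 240.653] pointing down, gripper open.
Joint ranges: [-3.14, 3.14], [-0.91, 2.08], [0.19, 2.58], [-1.22, 4.36], [0.22, 2.71], [-3.12, 3.12]. Speed limits (rad/s): [2.57, 2.57, 3.14, 3.14, 3.14, 3.14].

## Interface

Orientations are given as a rotation vector (axis times angle).
In Python, from plant import env, cams, nets gives the robot as it stands. The module is installed in compiled form; this text tells all that it offers.
- The arm moves only by the tool send_rows, never from a script. Its argument "increments" is a list of rows, each an object of numbers: "dx", "dy", "dz": the shift along the tool's x, y, z in units of 0.1 m (1.0 is 0.1 m); "wx", "wy", "wz": the turn, a rotation vector about the tool's x, y, z in units of 60 degrees (1.0 is 60 degrees); "jaw": the closure, from -1 (fully open) to 1 (shut). A call has 1 to 12 rows; each row shifts and turns the commanded pose from where the row before left it, along the tool's axes as they then stand; what a row does not reach is not made up. A row lasts 1/10 s, in which the tool goes at most 50 mm and 8.59 degrees, less where a joint would pass 70% of its speed; a pose out of reach is approached as far as the arm can. A call with a number of a shift or a turn outside -1 to 1 is refused whole. A call with a gripper value outside its range is refused whole. The fingers move at their own pace and stop on an object; the grip force is fixed at half the most. Time passes only in rows, so rows that do not move let the fingers close. It gives the time, the measured TCP pose, the force, the opening and the grip force at its end, in the units of the state.
- env.state(): the state, without advancing time (a new reading comes with each control period).
- cams.grab_frame(name): name is "scene" or "top" or "wrist"; returns the picture (480x640x3 uint8, red, green, blue); there is no depth.
- cams.get_calibration(name): a dict with "mtx" (3x3 intrinsics, pixels), "rvec" (rotation vector, rad) and "tvec" (3), from world to camera coordinates, as OpenCV has them; the wrist camera has in their place "mount" (4x4, takes a point from camera to tool coordinates, whose origin is the TCP and whose axes are the flange's). Camera axes: x right, y down, z forward; pixel columns grow to the right and rows downward; lengths in mm; the calibration is good to about 2 mm. A picture is of the moment at which its call begins: read the wrist's pose just before it. get_calibration takes no time and is no camera call.
- env.job_done(): hands the job in; it is judged then, once.
Trained networks look in the newest picture that a camera, given by its name, has taken for a name from the list of things; names that differ only in an ending like _2 or _b are one class to them, and where a whole thing is asked for, a point or a joint stands for the part that bears it (a point fixed in the world has none). Each returns a list of dicts, best first, with "confidence" (0 to 1); they miss things now and then, are a little off and sometimes report something else, mostly with a low value. They report only what shows in the picture. A call takes as long as a camera call.
- nets.boxes_of(camera, thing): "box" ([centre column, centre row, width, height] in pixels, round what is visible of it).
- nets.cut_out(camera, thing): "mask" (480x640 bool, what is visible of it) and "box" ([centre column, centre row, width, height] in pixels, round what is visible of it).
- nets.landmark_of(camera, thing): "centre" ([row, column] in pixels: a listed point, or the origin of a listed thing).
The state is a dict: "time_s": time; "joint_pos": joint angles; "joint_vel": joint speeds; "joint_efforts": joint torques, N m; "position": TCP position; "tcp_rot": TCP orientation; "ft_force": force on the tool from outside, world axes, zero at the start; "torque": the same for the moment, N m; "gripper_width": finger opening in mm; "grasp_force": force on a finger pad.
Only numpy, scipy, OpenCV 4.12 (cv2) and the standard library are available. Lean on these libraries where they do the work, as an engineer would, in place of code of your own. Each camera call takes 0.05 s, during which the arm holds its last target. There are 200 camera calls.

## Task

On the pneumatics trainer, slacken the lock ring under the regulator's knob to free the knob (a tenth of a turn is enough), then turn the knob until the gauge's needle points at the set index clipped on the gauge's rim, and tighten the lock ring fully again with the needle still there. Only then swing the ball valve's lever fully open, in line with the tube. Leave the set index and the other things on the bench as they are.

Things in the scene. Friction and masses are not known exactly. Their poses are not given: they have to be found in the camera images.
- trainer: Fixed slotted aluminium plate 275 x 455 x 16 mm with the air line. Origin on the bench under the regulator's vertical axis; z up, y downstream along the tube, x towards the gauge. Air receiver 80 mm high at y -130 mm, regulator body 64 x 64 mm up to 82 mm, ball valve at y 135, small block and cylinder at y 226. 100 mm gauge: face centre at x 125, z 80, tilted 35 degrees to +x, highest edge z 110.
- knob_grip (a point): Black fluted round knob, 40 mm diameter, 27 mm tall (142 to 169 mm above the bench), vertical axis, told from the ring by being the smaller, upper part. This point is on its axis 162 mm above the bench, 7 mm below its top and 24 mm above the lock ring's top face; grip here from above, so that fingertips reaching 19 mm lower stay clear of the ring.
- knob (a joint): Angle of the knob, 0 to 9.42 rad, grows as it is turned clockwise seen from above, which raises the pressure. With the ring slack it turns with about 0.05 N m and stays where it is left; with the ring tight it is clamped (about 0.3 N m, a light grip slips on it) and is not to be forced.
- ring_grip (a point): Knurled aluminium lock ring, 60 mm diameter, 16 mm tall (122 to 138 mm above the bench), on the same axis directly below the knob. This point is on the axis at half its height, 130 mm above the bench; fingers pass either side of the knob, and the knob's top is 39 mm above this point. Below the ring the bonnet is 50 mm in diameter for 40 mm.
- lock_ring (a joint): Angle of the lock ring, 0 (fully tight, a hard stop) to 2.0 rad, grows as it is slackened (counter-clockwise seen from above; clockwise tightens). The knob is free from 0.5 rad upwards. Turning takes about 0.15 N m; it stays where it is left and does not drag the knob with it.
- needle (a joint): Angle of the gauge's long black needle, clockwise from zero (lower left of the dial as seen from the +x side) over 4.71 rad. It always reads half the knob's angle.
- set_index (a joint): Angle at which the set index (small dark steel clip with a pointed tip, on the gauge's rim) stands, in the same sense and from the same zero as the needle. The needle points at the index when the two values are equal; the index is stiff and is not to be moved.
- needle_tip (a point): Point of the needle, 38 mm from the centre of the gauge's face.
- index_tip (a point): Point of the set index, 38 mm from the centre of the gauge's face in the same plane as needle_tip.
- lever_grip (a point): Centre of the black sleeve of the ball valve's lever: 62 mm long, 16 mm wide, 12 mm tall, horizontal, 88 mm above the bench and 70 mm from the valve's axis. Pinch it across its width from above; nothing lies higher than 62 mm under its path.
- valve_axis (a point): Point on the ball valve's vertical axis, 88 mm above the bench, level with lever_grip.
- valve_lever (a joint): Angle of the valve's lever: 0 shut (lever across the tube, towards the trainer's +x), 1.571 fully open (lever along the tube, towards the trainer's +y, hard stop), grows counter-clockwise seen from above. Takes about 0.15 N m and stays where it is left.
- spanner: Steel spanner 160 mm long lying on the trainer's plate beside the regulator on the -x side; bystander, origin under its middle.
- track_wheel: Black wheel of a tracked robot, 68 mm diameter, 33 mm tall, lying flat on the bench; bystander, origin under its centre.
- battery: Grey battery pack 138 x 46 x 34 mm lying on the bench; bystander, origin under its centre.
- parts_bin: Small open blue parts bin 150 x 105 x 60 mm on the bench; bystander, origin under its centre.

How it is judged (in metres and radians):
On the way, in this order (a step that is already met when the one before it is completed fails the run):
1. the lock ring is slackened until the knob is free (0.45 rad or more), the knob not having been forced before (needle's tip within 8 mm of its start) (value of joint lock_ring above 0.45 rad and distance of needle_tip from where it was at the start of the episode below 0.008 m), for 0.2 s.
2. with the ring slack and the valve shut, the needle points at the set index (tips within 4 mm) (distance between needle_tip and index_tip below 0.004 m and value of joint lock_ring above 0.4 rad and value of joint valve_lever below 0.35 rad), for 0.3 s.
3. the lock ring is tight (within 0.12 rad of its stop) with the needle still at the index and the valve shut (distance between needle_tip and index_tip below 0.004 m and value of joint lock_ring below 0.12 rad and value of joint valve_lever below 0.35 rad), for 0.2 s.
4. the valve lever is open, in line with the tube (1.4 rad or more) (value of joint valve_lever above 1.4 rad), for 0.2 s.
At the end, for the whole second after the job is handed in: The needle's tip is within 4 mm of the index's tip (about 0.1 rad), the lock ring is within 0.12 rad of its tight stop, the valve lever is at least 1.4 rad open, and knob, ring and lever are at rest (distance between needle_tip and index_tip below 0.004 m and value of joint lock_ring below 0.12 rad and value of joint valve_lever above 1.4 rad and velocity of joint knob between -0.05 and 0.05 rad/s and velocity of joint lock_ring between -0.05 and 0.05 rad/s and velocity of joint valve_lever between -0.05 and 0.05 rad/s); the robot touches nothing.
It fails at once if the valve is opened (beyond 0.35 rad) while the lock ring is not tight (value of joint valve_lever above 0.35 rad and value of joint lock_ring above 0.12 rad).
It fails at once if the set index is shifted by more than 5 mm (distance of index_tip from where it was at the start of the episode above 0.005 m).
It fails at once if the spanner, track wheel, battery or parts bin is moved by more than 30 mm (distance of any of spanner, track_wheel, battery, parts_bin from where it was at the start of the episode above 0.03 m).
It also fails if it takes over 72 s, if anything falls off the work surface, if the arm or the gripper's body presses on something with over 40 N, if the wrist force passes 120 N, or if a joint passes its speed limit or range.

## Working session

There is one attempt and no reset: what is moved stays moved. The work goes in short steps, Python scripts to look and compute and a tool call to move; the robot and the scene stay as the last step left them, time stands still between calls to the robot, and variables do not carry over. Pictures are saved under pics/ and viewed, at most 10 in all, crops included, and the job is handed in when it is done.

Besides the shell and the picture viewer there is one more tool, called after "Call:" by a JSON object that holds its "api" and its "payload", one argument or row to a line. send_rows: Moves the arm, as the interface text tells. Shifts and turns lie within -1 to 1; 1 stands for 0.1 m of shift or 60 degrees of turn. Its arguments: {"type":"object","properties":{"increments":{"type":"array","items":{"type":"object","properties":{"dx":{"type":"number"},"dy":{"type":"number"},"dz":{"type":"number"},"wx":{"type":"number"},"wy":{"type":"number"},"wz":{"type":"number"},"jaw":{"type":"number"}}}}},"required":["increments"]}

```bash
mkdir -p pics
cat > h.py <<'E'
import numpy as np, cv2
from plant import env, cams, nets
def P(c):
    k=cams.get_calibration(c); R=cv2.Rodrigues(np.array(k['rvec'],float))[0]
    return np.array(k['mtx']),R,np.array(k['tvec'],float).ravel()
def save(c,n):
    im=cams.grab_frame(c); cv2.imwrite('pics/%s.png'%n,im[:,:,::-1]); return im
def ray(c,rc):
    K,R,t=P(c); d=R.T@np.linalg.inv(K)@np.array([rc[1],rc[0],1.]); return -R.T@t,d/np.linalg.norm(d)
def atz(c,rc,z):
    o,d=ray(c,rc); return o+d*(z-o[2])/d[2]
def proj(c,p):
    K,R,t=P(c); q=K@(R@np.array(p,float)+t); return q[:2]/q[2]
E
python3 - <<'E'
from h import *
np.set_printoptions(precision=1,suppress=True)
print(env.state())
for c in('scene','top'):
    save(c,c+'0')
    K,R,t=P(c);print(c,-R.T@t,R[2],K[0,0])
    for n,z in(('knob_grip',162),('ring_grip',130),('lever_grip',88),('valve_axis',88),('trainer',0),('needle_tip',80),('index_tip',80),('spanner',16),('track_wheel',0),('battery',0),('parts_bin',0)):
        for r in nets.landmark_of(c,n)[:2]: print(c,n,round(r['confidence'],2),np.array(r['centre']),atz(c,r['centre'],z))
E
```

```text
{'time_s': 0.0, 'joint_pos': array([-1.3,  0.3,  1.5, -0. ,  1.3, -0.2]), 'joint_vel': array([-0., -0., -0.,  0., -0., -0.]), 'joint_efforts': array([  0. , -43.7, -28.4,   0.1,   0. ,  -0. ]), 'position': array([ 236.1, -496.2,  239.8]), 'tcp_rot': array([-3.1, -0.7,  0. ]), 'ft_force': array([ 0.5, -1. ,  0.1]), 'torque': array([0. , 0. , 0.1]), 'grasp_force': 0.0, 'gripper_width': 93.35904296837495}
scene [ 855.2  472.5 1030.1] [-0.3 -0.5 -0.9] 434.36260023766204
scene knob_grip 0.6 [200.5 322.2] [504.3 -91.5 162. ]
scene ring_grip 0.77 [205.1 320.7] [ 502.2 -101.4  130. ]
scene lever_grip 0.53 [419.6 469.5] [494.8 492.4  88. ]
scene lever_grip 0.49 [265.4 331.5] [555.7  45.4  88. ]
scene valve_axis 0.98 [252.2 349. ] [497.8  34.6  88. ]
scene valve_axis 0.52 [452.6 391.3] [669.1 464.1  88. ]
scene trainer 0.66 [231.2 321.9] [ 494.5 -102.9    0. ]
scene needle_tip 0.22 [450.9 390.6] [666.9 460.9  80. ]
scene index_tip 0.46 [223.7 291.6] [ 580.4 -118.2   80. ]
scene spanner 0.89 [239.8 364.7] [411.6 -11.3  16. ]
scene track_wheel 0.97 [419.4 469.7] [460.5 494.1   0. ]
scene battery
[... 163 characters left out ...]
 -7.9 1532. ] [ 0.2  0.  -1. ] 553.0247559020574
top knob_grip 0.65 [257.2 358.7] [498.6 -99.5 162. ]
top ring_grip 0.66 [259.1 358.5] [ 498.5 -101.1  130. ]
top valve_axis 0.58 [265.  305.1] [488.9  36.8  88. ]
top valve_axis 0.17 [282.5 144.2] [442.9 457.2  88. ]
top needle_tip 0.59 [264.3 305.5] [491.8  36.   80. ]
top needle_tip 0.41 [212.8 159.6] [631.7 429.8  80. ]
top index_tip 0.55 [227.8 494.7] [ 590.2 -470.3   80. ]
top spanner 0.66 [295.  329.3] [416.  -27.6  16. ]
top track_wheel 0.72 [283.2 140.7] [450.  495.1   0. ]
top track_wheel 0.48 [228.5 494.2] [ 604.4 -494.2    0. ]
top battery 0.91 [212.1 157.3] [652.3 460.5   0. ]
top parts_bin 0.84 [229.5 493.2] [ 601.6 -491.2    0. ]
```

View pictures.

Run:
```python
import cv2
a=cv2.imread('pics/scene0.png')[150:300,250:420]; a=cv2.resize(a,None,fx=4.7,fy=4,interpolation=cv2.INTER_CUBIC)
cv2.imwrite('pics/scene0c.png',cv2.resize(cv2.imread('pics/scene0.png')[160:300,260:400],None,fx=4.2,fy=4.2,interpolation=cv2.INTER_CUBIC))
cv2.imwrite('pics/top0c.png',cv2.resize(cv2.imread('pics/top0.png')[170:340,240:460],None,fx=3.5,fy=3.5,interpolation=cv2.INTER_CUBIC))
```

```text
(no output)
```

View pics/scene0c.png

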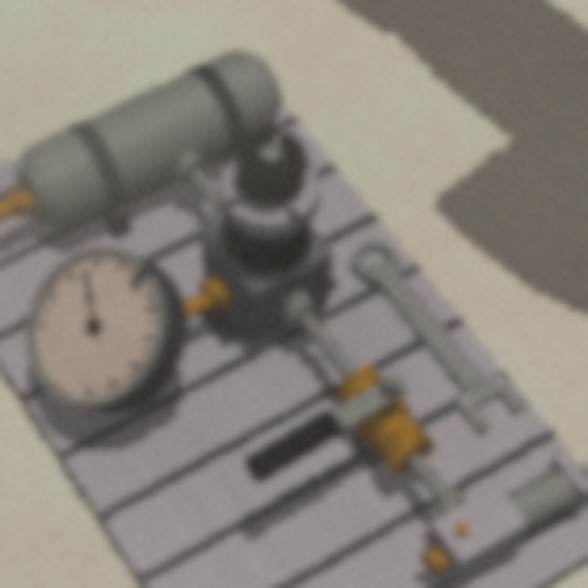

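View pics/top0c.png

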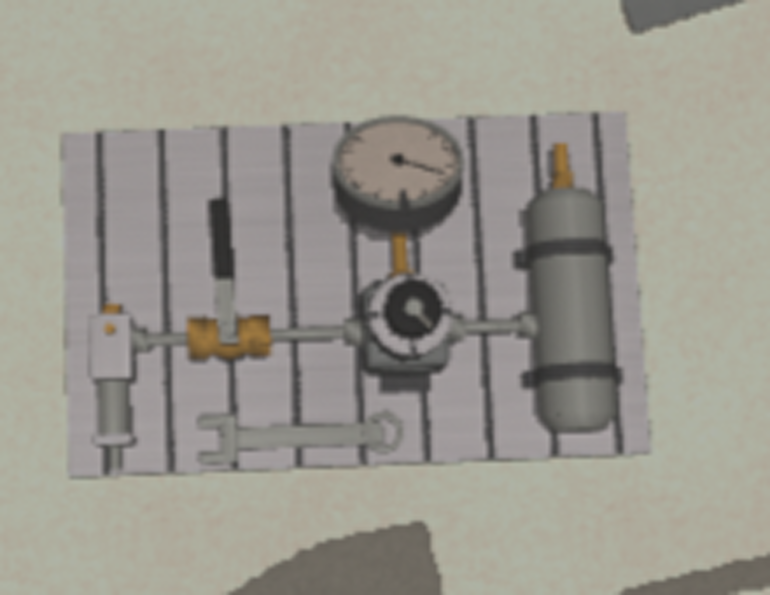

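```bash
cat >> h.py <<'E'
def T():
    s=env.state(); M=np.eye(4); M[:3,:3]=cv2.Rodrigues(np.array(s['tcp_rot'],float))[0]; M[:3,3]=s['position']; return M
def wcam():
    k=cams.get_calibration('wrist'); return np.array(k['mtx']),T()@np.array(k['mount'])
def wray(C,K,rc):
    d=C[:3,:3]@np.linalg.inv(K)@np.array([rc[1],rc[0],1.]); return C[:3,3],d/np.linalg.norm(d)
def wproj(C,K,p):
    q=K@(C[:3,:3].T@(np.array(p,float)-C[:3,3])); return q[:2]/q[2]
def go(p,yaw=None):
    "tool-frame shift in units to reach world p with tool down; yaw = world angle of tool x"
    M=T(); d=M[:3,:3].T@(np.array(p,float)-M[:3,3])/100
    x=M[:3,0]; y0=np.degrees(np.arctan2(x[1],x[0]))
    print('shift units',d.round(3),'yaw now',y0.round(2),'z axis',M[:3,2].round(4), 'j6',env.state()['joint_pos'][5])
    return d
E
python3 - <<'E'
from h import *
np.set_printoptions(precision=3,suppress=True)
print(cams.get_calibration('wrist'));print(T())
go([500,-100,300])
# needle/index estimate on gauge plane from hand pixels
o=np.array([500,-100,0.]);yw=np.radians(3)
X=np.array([np.cos(yw),np.sin(yw),0]);Y=np.array([-X[1],X[0],0]);Z=np.array([0,0,1.])
c=o+125*X+80*Z;n=np.cos(np.radians(55))*X+np.sin(np.radians(55))*Z
for nm in (35,55):
    a=np.radians(nm); n=np.sin(a)*X+np.cos(a)*Z; up=np.cross(n,Y)
    for cam,cr,pts in(('scene',(260,160,4.2),dict(c=(93,326),needle=(88,275),idx=(137,282))),('top',(240,170,3.5),dict(c=(398,160),needle=(443,173),idx=(404,195)))):
        for k,(u,v) in pts.items():
            O,d=ray(cam,(cr[1]+v/cr[2],cr[0]+u/cr[2])); p=O+d*(n@(c-O))/(n@d); q=p-c
            if k=='c': q0=q
            q=q-q0; print(nm,cam,k,p,'y %.1f up %.1f'%(q@Y,q@up),'ang',np.degrees(np.arctan2(q@Y,q@up))+135)
E
```

```text
{'mtx': array([[389.662,   0.   , 311.075],
       [  0.   , 389.662, 246.644],
       [  0.   ,   0.   ,   1.   ]]), 'mount': array([[  -0.   ,   -0.953,   -0.303,   84.796],
       [   1.   ,   -0.   ,   -0.   ,   -1.176],
       [   0.   ,   -0.303,    0.953, -143.689],
       [   0.   ,    0.   ,    0.   ,    1.   ]])}
[[   0.903    0.429   -0.     236.175]
 [   0.429   -0.903    0.    -496.715]
 [  -0.      -0.      -1.     240.644]
 [   0.       0.       0.       1.   ]]
shift units [ 4.086 -2.45  -0.594] yaw now 25.43 z axis [-0.  0. -1.] j6 -0.20282303648253566
35 scene c [622.689 -90.928  81.403] y 0.0 up 0.0 ang 135.0
35 scene needle [ 610.409 -120.062   91.058] y -28.5 up 16.8 ang 75.60939159213274
35 scene idx [590.156 -92.446 104.208] y 0.2 up 39.8 ang 135.26898013429573
35 top c [623.251 -92.96   81.085] y 0.0 up 0.0 ang 135.0
35 top needle [ 610.856 -126.549   90.983] y -32.9 up 17.3 ang 72.6816397369154
35 top idx [591.127 -95.856 103.654] y -1.2 up 39.3 ang 133.2372687435861
55 scene c [622.946 -90.306  82.45 ] y 0.0 up 0.0 ang 135.0
55 scene needle [ 612.521 -114.95    99.159] y -24.1 up 20.4 ang 85.28727144198228
55 scene idx [595.111 -81.884 121.518] y 9.9 up 47.7 ang 146.68892128725693
55 top c [622.878 -92.863  82.738] y 0.0 up 0.0 ang 135.0
55 top needle [ 607.256 -125.195  107.434] y -31.5 up 30.1 ang 88.77111815843944
55 top idx [583.953 -93.722 138.317] y 1.2 up 67.8 ang 135.99549977061568
```

Call:
{"api": "send_rows", "payload": {
  "increments": [
    {"dx":0.41,"dy":-0.245,"dz":-0.05,"jaw":-1},
    {"dx":0.41,"dy":-0.245,"dz":-0.05,"jaw":-1},
    {"dx":0.41,"dy":-0.245,"dz":-0.05,"jaw":-1},
    {"dx":0.41,"dy":-0.245,"dz":-0.05,"jaw":-1},
    {"dx":0.41,"dy":-0.245,"dz":-0.05,"jaw":-1},
    {"dx":0.41,"dy":-0.245,"dz":-0.05,"jaw":-1},
    {"dx":0.41,"dy":-0.245,"dz":-0.05,"jaw":-1},
    {"dx":0.41,"dy":-0.245,"dz":-0.05,"jaw":-1},
    {"dx":0.41,"dy":-0.245,"dz":-0.05,"jaw":-1},
    {"dx":0.396,"dy":-0.245,"dz":-0.05,"jaw":-1}
  ]
}}

```text
validation failed for argument at $.in...
```

Call:
{"api": "send_rows", "payload": {
  "increments": [
    {"wz":-0.128,"jaw":-1},
    {"wz":-0.128,"jaw":-1},
    {"wz":-0.128,"jaw":-1},
    {"wz":-0.128,"jaw":-1},
    {"wz":-0.128,"jaw":-1},
    {"wz":-0.128,"jaw":-1},
    {"wz":-0.128,"jaw":-1},
    {"jaw":-1},
    {"jaw":-1},
    {"jaw":-1}
  ]
}}

```text
validation failed for argument at $.in...
```

Run:
```python
from h import *
np.set_printoptions(precision=1,suppress=True)
K,C=wcam(); save('wrist','w1')
print(T()); go([500,-100,290])
for n,z in(('knob_grip',162),('ring_grip',130),('lever_grip',88),('valve_axis',88),('needle_tip',90),('index_tip',103)):
    for r in nets.landmark_of('wrist',n)[:2]:
        o,d=wray(C,K,r['centre']); print(n,round(r['confidence'],2),np.array(r['centre']),o+d*(z-o[2])/d[2])
for n,z in(('knob',169),('lock_ring',138)):
    for r in nets.cut_out('wrist',n)[:1]:
        m=r['mask'].astype(np.uint8); (u,v),rad=cv2.minEnclosingCircle(cv2.findNonZero(m)); o,d=wray(C,K,(v,u)); print(n,r['confidence'],r['box'],(u,v,rad),o+d*(z-o[2])/d[2])
```

```text
[[   0.9    0.4    0.   236.2]
 [   0.4   -0.9    0.  -496.7]
 [   0.    -0.    -1.   240.6]
 [   0.     0.     0.     1. ]]
shift units [ 4.1 -2.5 -0.5] yaw now 25.43 z axis [ 0.  0. -1.] j6 -0.20276088125932867
```

View pics/w1.png

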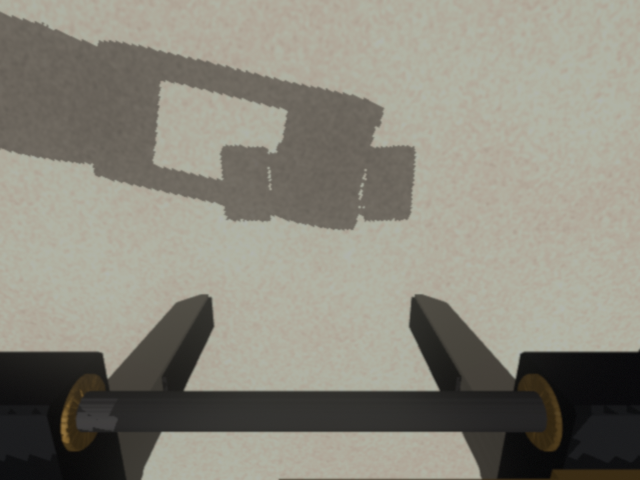

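The picture shows only bare bench and the open fingers (tips near (205,300) and (420,300)). The arm did not move because the rows were refused, so I'll send every field.

Call:
{"api": "send_rows", "payload": {
  "increments": [
    {"dx":0.41,"dy":-0.245,"dz":-0.05,"wx":0,"wy":0,"wz":0,"jaw":-1},
    {"dx":0.41,"dy":-0.245,"dz":-0.05,"wx":0,"wy":0,"wz":0,"jaw":-1}
  ]
}}

```text
time_s: 1.85
position: [289.1, -417.0, 250.3]
tcp_rot: [-3.065, -0.687, -0.0]
ft_force: [0.1, 0.1, 0.4]
gripper_width: 92.8
grasp_force: 0.0
```

Call:
{"api": "send_rows", "payload": {
  "increments": [
    {"dx":0.41,"dy":-0.245,"dz":-0.05,"wx":0,"wy":0,"wz":0,"jaw":-1},
    {"dx":0.41,"dy":-0.245,"dz":-0.05,"wx":0,"wy":0,"wz":0,"jaw":-1},
    {"dx":0.41,"dy":-0.245,"dz":-0.05,"wx":0,"wy":0,"wz":0,"jaw":-1},
    {"dx":0.41,"dy":-0.245,"dz":-0.05,"wx":0,"wy":0,"wz":0,"jaw":-1},
    {"dx":0.41,"dy":-0.245,"dz":-0.05,"wx":0,"wy":0,"wz":0,"jaw":-1},
    {"dx":0.41,"dy":-0.245,"dz":-0.05,"wx":0,"wy":0,"wz":0,"jaw":-1},
    {"dx":0.41,"dy":-0.245,"dz":-0.05,"wx":0,"wy":0,"wz":0,"jaw":-1},
    {"dx":0.4,"dy":-0.245,"dz":-0.05,"wx":0,"wy":0,"wz":0,"jaw":-1}
  ]
}}

```text
time_s: 2.65
position: [501.2, -98.0, 291.1]
tcp_rot: [3.064, 0.691, 0.001]
ft_force: [0.3, -0.2, -0.3]
gripper_width: 93.1
grasp_force: 0.0
```

Call:
{"api": "send_rows", "payload": {
  "increments": [
    {"dx":0,"dy":0,"dz":0,"wx":0,"wy":0,"wz":-0.128,"jaw":-1},
    {"dx":0,"dy":0,"dz":0,"wx":0,"wy":0,"wz":-0.128,"jaw":-1},
    {"dx":0,"dy":0,"dz":0,"wx":0,"wy":0,"wz":-0.128,"jaw":-1},
    {"dx":0,"dy":0,"dz":0,"wx":0,"wy":0,"wz":-0.128,"jaw":-1},
    {"dx":0,"dy":0,"dz":0,"wx":0,"wy":0,"wz":-0.128,"jaw":-1},
    {"dx":0,"dy":0,"dz":0,"wx":0,"wy":0,"wz":-0.128,"jaw":-1},
    {"dx":0,"dy":0,"dz":0,"wx":0,"wy":0,"wz":-0.128,"jaw":-1},
    {"dx":0,"dy":0,"dz":0,"wx":0,"wy":0,"wz":0,"jaw":-1},
    {"dx":0,"dy":0,"dz":0,"wx":0,"wy":0,"wz":0,"jaw":-1}
  ]
}}

```text
time_s: 3.55
position: [500.4, -99.8, 290.7]
tcp_rot: [2.424, 1.998, 0.0]
ft_force: [0.2, -1.1, -0.6]
gripper_width: 93.1
grasp_force: 0.0
```

```bash
cat > look.py <<'E'
from h import *
import sys
np.set_printoptions(precision=1,suppress=True)
K,C=wcam(); save('wrist',sys.argv[1])
print(T()); go([500,-100,290])
for n,z in(('knob_grip',162),('ring_grip',130),('lever_grip',88),('valve_axis',88),('needle_tip',90),('index_tip',103)):
    for r in nets.landmark_of('wrist',n)[:2]:
        o,d=wray(C,K,r['centre']); print(n,round(r['confidence'],2),np.array(r['centre']),o+d*(z-o[2])/d[2])
for n,z in(('knob',169),('lock_ring',138)):
    for r in nets.cut_out('wrist',n)[:1]:
        m=r['mask'].astype(np.uint8); (u,v),rad=cv2.minEnclosingCircle(cv2.findNonZero(m)); o,d=wray(C,K,(v,u)); print(n,r['confidence'],r['box'],(u,v,rad),o+d*(z-o[2])/d[2])
E
python3 look.py w2
```

```text
[[  0.2   1.    0.  500.4]
 [  1.   -0.2  -0.  -99.8]
 [  0.    0.   -1.  290.7]
 [  0.    0.    0.    1. ]]
shift units [-0. -0.  0.] yaw now 79.01 z axis [ 0. -0. -1.] j6 -0.22393297940305185
knob_grip 0.81 [239.5 305.8] [496.5 -94.4 162. ]
lever_grip 0.76 [ 30.8 349.7] [559.2  46.9  88. ]
valve_axis 0.85 [ 59.  266.2] [489.6  39.7  88. ]
needle_tip 0.51 [226.7 436. ] [ 610.4 -126.    90. ]
index_tip 0.48 [198.5 413.6] [590.3 -93.2 103. ]
knob 0.94 [307.1, 238.6, 58.8, 62.1] (304.3497009277344, 238.1295623779297, 31.015588760375977) [496.2 -91.2 169. ]
lock_ring 0.89 [305.5, 224.3, 75.3, 64.0] (305.41119384765625, 228.76783752441406, 38.64376449584961) [496.2 -92.6 138. ]
```

View pics/w2.png

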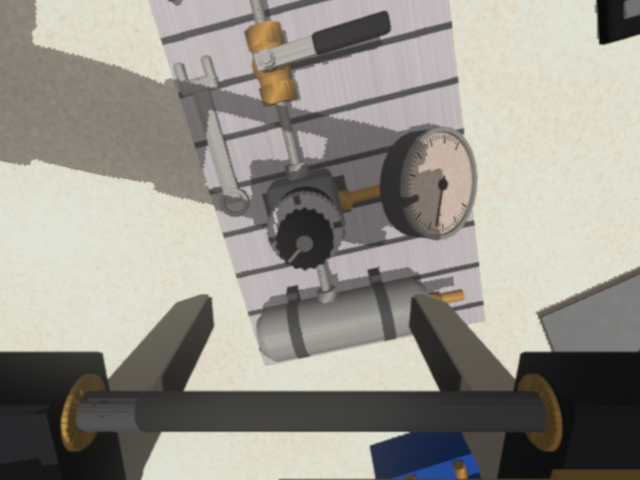

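```bash
cat > fit.py <<'E'
from h import *
from scipy.optimize import least_squares
np.set_printoptions(precision=1,suppress=True)
th=np.linspace(0,2*np.pi,72)
def cyl(x,y,r,z0,z1): return np.array([[x+r*np.cos(t),y+r*np.sin(t),z] for z in(z0,z1) for t in th])
def ext(pr,x,y,r,z0,z1):
    q=np.array([pr(p) for p in cyl(x,y,r,z0,z1)]); return np.r_[q.min(0),q.max(0)]
def fitaxis(cam,pr):
    B={}
    for n in('knob','lock_ring'):
        r=nets.cut_out(cam,n)
        if r: b=r[0]['box']; B[n]=np.array([b[0]-b[2]/2,b[1]-b[3]/2,b[0]+b[2]/2,b[1]+b[3]/2])
    def f(v):
        o=[]
        if 'knob' in B: o+=list(ext(pr,v[0],v[1],20,142,169)-B['knob'])
        if 'lock_ring' in B: o+=list((ext(pr,v[0],v[1],30,122,138)-B['lock_ring'])[:3])
        return o
    s=least_squares(f,[498,-97],loss='soft_l1'); print(cam,list(B),s.x,'res',np.array(f(s.x)))
    return s.x
if __name__=='__main__':
    K,C=wcam(); cams.grab_frame('wrist'); fitaxis('wrist',lambda p:wproj(C,K,p))
    for c in('scene','top'):
        cams.grab_frame(c); Q=P(c)
        def pr(p):
            q=Q[0]@(Q[1]@p+Q[2]); return q[:2]/q[2]
        try: fitaxis(c,pr)
        except Exception as e: print(c,e)
E
python3 fit.py
```

```text
wrist ['knob', 'lock_ring'] [495.8 -95.6] res [ 0.4  2.2 -3.  -0.1  2.  -1.8 -0.2]
scene ['knob', 'lock_ring'] [499.1 -96.3] res [ 2.6  2.2 -0.1  0.1  0.1 -4.6 -3.2]
top [] [498. -97.] res []
```

Call:
{"api": "send_rows", "payload": {
  "increments": [
    {"dx":0,"dy":0,"dz":0,"wx":0,"wy":0,"wz":-0.14,"jaw":-1},
    {"dx":0,"dy":0,"dz":0,"wx":0,"wy":0,"wz":-0.14,"jaw":-1},
    {"dx":0,"dy":0,"dz":0,"wx":0,"wy":0,"wz":-0.14,"jaw":-1},
    {"dx":0,"dy":0,"dz":0,"wx":0,"wy":0,"wz":-0.14,"jaw":-1},
    {"dx":0,"dy":0,"dz":0,"wx":0,"wy":0,"wz":-0.14,"jaw":-1},
    {"dx":0,"dy":0,"dz":0,"wx":0,"wy":0,"wz":-0.14,"jaw":-1},
    {"dx":0,"dy":0,"dz":0,"wx":0,"wy":0,"wz":-0.14,"jaw":-1},
    {"dx":0,"dy":0,"dz":0,"wx":0,"wy":0,"wz":0,"jaw":-1},
    {"dx":0,"dy":0,"dz":0,"wx":0,"wy":0,"wz":0,"jaw":-1}
  ]
}}

```text
time_s: 5.35
position: [500.4, -99.8, 290.6]
tcp_rot: [-1.132, -2.931, -0.0]
ft_force: [0.8, 0.2, 0.4]
gripper_width: 93.1
grasp_force: 0.0
```

```bash
python3 fit.py; python3 look.py w3|tail -8; python3 -c "
from h import *
go([497,-96,200])"
```

```text
wrist ['knob', 'lock_ring'] [496.1 -95.6] res [ 0.3  0.7 -3.8 -1.7  2.   0.2 -0.1]
scene ['knob', 'lock_ring'] [582.9  61.9] res [ -1.2  -0.2 -15.4  -1.2   1.5  54.5   3.6]
top ['knob', 'lock_ring'] [494.3 -98.4] res [-1.6  1.5  2.   0.1  0.8 -5.1 -0.9]
lever_grip 0.83 [158.1 479.4] [556.2  47.1  88. ]
lever_grip 0.48 [234.  309.4] [ 508.1 -108.7   88. ]
valve_axis 0.6 [101.1 425.4] [487.5  40.3  88. ]
needle_tip 0.66 [321.1 367.2] [ 612.1 -125.8   90. ]
needle_tip 0.19 [102.9 423.9] [487.5  38.1  90. ]
index_tip 0.66 [292.1 384.2] [592.8 -91.8 103. ]
knob 0.96 [312.4, 234.4, 59.0, 65.1] (311.2989807128906, 234.39865112304688, 31.15053367614746) [492.5 -92.3 169. ]
lock_ring 0.65 [312.7, 221.8, 77.2, 68.9] (311.908447265625, 225.5, 39.62835693359375) [493.9 -92.9 138. ]
shift units [0.05  0.006 0.906] yaw now 137.99 z axis [-1.e-04  1.e-04 -1.e+00] j6 -1.253382564299403
```

Call:
{"api": "send_rows", "payload": {
  "increments": [
    {"dx":0.055,"dy":0,"dz":0.3,"wx":0,"wy":0,"wz":0,"jaw":-1},
    {"dx":0,"dy":0,"dz":0.3,"wx":0,"wy":0,"wz":0,"jaw":-1},
    {"dx":0,"dy":0,"dz":0.3,"wx":0,"wy":0,"wz":0,"jaw":-1},
    {"dx":0,"dy":0,"dz":0.3,"wx":0,"wy":0,"wz":0,"jaw":-1},
    {"dx":0,"dy":0,"dz":0.2,"wx":0,"wy":0,"wz":0,"jaw":-1},
    {"dx":0,"dy":0,"dz":0.175,"wx":0,"wy":0,"wz":0,"jaw":-1},
    {"dx":0,"dy":0,"dz":0,"wx":0,"wy":0,"wz":0,"jaw":-1},
    {"dx":0,"dy":0,"dz":0,"wx":0,"wy":0,"wz":0,"jaw":0}
  ]
}}

```text
time_s: 7.05
position: [496.4, -96.2, 133.4]
tcp_rot: [-1.126, -2.933, -0.0]
ft_force: [-0.2, 0.6, -0.2]
gripper_width: 88.4
grasp_force: 0.0
```

Call:
{"api": "send_rows", "payload": {
  "increments": [
    {"dx":0,"dy":0,"dz":0,"wx":0,"wy":0,"wz":0,"jaw":0.2},
    {"dx":0,"dy":0,"dz":0,"wx":0,"wy":0,"wz":0,"jaw":0.2},
    {"dx":0,"dy":0,"dz":0,"wx":0,"wy":0,"wz":0,"jaw":0.3},
    {"dx":0,"dy":0,"dz":0,"wx":0,"wy":0,"wz":0,"jaw":0.4}
  ]
}}

```text
time_s: 7.45
position: [496.5, -96.4, 133.8]
tcp_rot: [1.126, 2.932, -0.0]
ft_force: [0.1, 0.3, 2.8]
gripper_width: 59.7
grasp_force: 30.0
```

Call:
{"api": "send_rows", "payload": {
  "increments": [
    {"dx":0,"dy":0,"dz":0,"wx":0,"wy":0,"wz":-0.1,"jaw":1},
    {"dx":0,"dy":0,"dz":0,"wx":0,"wy":0,"wz":-0.1,"jaw":1},
    {"dx":0,"dy":0,"dz":0,"wx":0,"wy":0,"wz":-0.1,"jaw":1},
    {"dx":0,"dy":0,"dz":0,"wx":0,"wy":0,"wz":-0.1,"jaw":1},
    {"dx":0,"dy":0,"dz":0,"wx":0,"wy":0,"wz":-0.1,"jaw":1},
    {"dx":0,"dy":0,"dz":0,"wx":0,"wy":0,"wz":-0.1,"jaw":1},
    {"dx":0,"dy":0,"dz":0,"wx":0,"wy":0,"wz":-0.1,"jaw":1},
    {"dx":0,"dy":0,"dz":0,"wx":0,"wy":0,"wz":-0.1,"jaw":1},
    {"dx":0,"dy":0,"dz":0,"wx":0,"wy":0,"wz":0,"jaw":1},
    {"dx":0,"dy":0,"dz":0,"wx":0,"wy":0,"wz":0,"jaw":1},
    {"dx":0,"dy":0,"dz":0,"wx":0,"wy":0,"wz":0,"jaw":1}
  ]
}}

```text
time_s: 8.55
position: [496.7, -95.9, 133.8]
tcp_rot: [-0.16, 3.136, 0.0]
ft_force: [0.0, 1.9, 5.9]
gripper_width: 59.3
grasp_force: 30.0
```

Run:
```python
from h import *
s=env.state(); print(s['torque'],s['ft_force'],s['gripper_width']); go([496.3,-96,133])
```

```text
[ 0.56122775 -0.13793122  0.12762443] [0.03760265 1.94183523 5.90601374] 59.253713610518226
shift units [ 0.004 -0.001  0.008] yaw now -174.15 z axis [ 1.2e-03  1.0e-04 -1.0e+00] j6 -2.085188662114657
```

Call:
{"api": "send_rows", "payload": {
  "increments": [
    {"dx":0,"dy":0,"dz":0,"wx":0,"wy":0,"wz":0,"jaw":-1},
    {"dx":0,"dy":0,"dz":0,"wx":0,"wy":0,"wz":0,"jaw":-1},
    {"dx":0,"dy":0,"dz":0,"wx":0,"wy":0,"wz":0,"jaw":-1},
    {"dx":0,"dy":0,"dz":-0.16,"wx":0,"wy":0,"wz":0,"jaw":-1},
    {"dx":0,"dy":0,"dz":-0.16,"wx":0,"wy":0,"wz":0,"jaw":-1},
    {"dx":0,"dy":0,"dz":0,"wx":0,"wy":0,"wz":0,"jaw":-1},
    {"dx":0,"dy":0,"dz":0,"wx":0,"wy":0,"wz":0,"jaw":1},
    {"dx":0,"dy":0,"dz":0,"wx":0,"wy":0,"wz":0,"jaw":1},
    {"dx":0,"dy":0,"dz":0,"wx":0,"wy":0,"wz":0,"jaw":1},
    {"dx":0,"dy":0,"dz":0,"wx":0,"wy":0,"wz":0,"jaw":1},
    {"dx":0,"dy":0,"dz":0,"wx":0,"wy":0,"wz":0,"jaw":1},
    {"dx":0,"dy":0,"dz":0,"wx":0,"wy":0,"wz":0,"jaw":1}
  ]
}}

```text
time_s: 9.75
position: [496.2, -96.1, 165.0]
tcp_rot: [0.164, -3.137, -0.0]
ft_force: [0.1, 0.7, 0.3]
gripper_width: 49.5
grasp_force: 0.0
```

```bash
cat > gauge.py <<'E'
from h import *
import sys
o=np.array([496.3,-96,0.]);yw=np.radians(3)
X=np.array([np.cos(yw),np.sin(yw),0]);Y=np.array([-X[1],X[0],0]);Z=np.array([0,0,1.])
c=o+125*X+80*Z;a=np.radians(35);n=np.sin(a)*X+np.cos(a)*Z;up=np.cross(n,Y)
for cam in sys.argv[2:]:
    if cam=='wrist': K,C=wcam()
    save(cam,sys.argv[1]+cam)
    for k in('needle_tip','index_tip'):
        for r in nets.landmark_of(cam,k)[:2]:
            O,d=wray(C,K,r['centre']) if cam=='wrist' else ray(cam,r['centre'])
            p=O+d*(n@(c-O))/(n@d)-c
            print(cam,k,round(r['confidence'],2),np.round(r['centre'],1),'y %.1f up %.1f ang %.1f'%(p@Y,p@up,np.degrees(np.arctan2(p@Y,p@up))+135))
E
python3 gauge.py g1 scene top; python3 -c "
from h import *
s=env.state(); print(s['position'],s['torque'],s['gripper_width'])"
```

```text
scene index_tip 0.45 [226.5 290.7] y -8.0 up 35.6 ang 122.4
scene index_tip 0.25 [205.7 320.2] y 10.5 up 130.3 ang 139.6
top index_tip 0.74 [234.4 299.6] y 143.0 up 58.3 ang 202.8
top index_tip 0.31 [213.9 158.5] y 529.5 up -51.3 ang 230.5
[496.22497506 -95.94508597 165.1052585 ] [ 0.2405251  -0.18409454  0.01009606] 39.684054666077444
```

Call:
{"api": "send_rows", "payload": {
  "increments": [
    {"dx":0,"dy":0,"dz":0,"wx":0,"wy":0,"wz":0.14,"jaw":1},
    {"dx":0,"dy":0,"dz":0,"wx":0,"wy":0,"wz":0.14,"jaw":1},
    {"dx":0,"dy":0,"dz":0,"wx":0,"wy":0,"wz":0.14,"jaw":1},
    {"dx":0,"dy":0,"dz":0,"wx":0,"wy":0,"wz":0.14,"jaw":1},
    {"dx":0,"dy":0,"dz":0,"wx":0,"wy":0,"wz":0.14,"jaw":1},
    {"dx":0,"dy":0,"dz":0,"wx":0,"wy":0,"wz":0.14,"jaw":1},
    {"dx":0,"dy":0,"dz":0,"wx":0,"wy":0,"wz":0.14,"jaw":1},
    {"dx":0,"dy":0,"dz":0,"wx":0,"wy":0,"wz":0.14,"jaw":1},
    {"dx":0,"dy":0,"dz":0,"wx":0,"wy":0,"wz":0.14,"jaw":1},
    {"dx":0,"dy":0,"dz":0,"wx":0,"wy":0,"wz":0.14,"jaw":1},
    {"dx":0,"dy":0,"dz":0,"wx":0,"wy":0,"wz":0.14,"jaw":1},
    {"dx":0,"dy":0,"dz":0,"wx":0,"wy":0,"wz":0,"jaw":1}
  ]
}}

```text
time_s: 11.25
position: [496.1, -96.2, 165.1]
tcp_rot: [-2.152, -2.288, 0.0]
ft_force: [-0.2, -0.1, -0.2]
gripper_width: 39.5
grasp_force: 30.0
```

```bash
python3 gauge.py g2 wrist scene top; python3 -c "
from h import *
s=env.state(); print(s['position'],s['torque'],s['gripper_width']); go([496.3,-96,165])
a=cv2.imread('pics/g2wrist.png'); b=cv2.resize(cv2.imread('pics/g2scene.png')[200:260,255:315],(480,480),interpolation=cv2.INTER_CUBIC)
cv2.imwrite('pics/g2c.png',np.hstack([cv2.resize(a,(320,240)).repeat(1,0) if 0 else cv2.resize(a[140:380,320:560],(320,480)),b]))"
```

```text
wrist needle_tip 0.89 [301.3 481. ] y -14.8 up 29.9 ang 108.8
wrist index_tip 0.92 [286.3 479.8] y -4.1 up 33.7 ang 128.0
scene needle_tip 0.54 [223.  288.2] y -20.8 up 35.8 ang 104.9
scene needle_tip 0.31 [157.3 233.6] y -308.4 up 20.8 ang 48.9
scene index_tip 0.42 [228.3 291.8] y -1.9 up 35.1 ang 132.0
top index_tip 0.59 [283.6 142.7] y 524.9 up 200.9 ang 204.1
[496.09881858 -96.15087846 165.11241254] [-0.01773386  0.23596981  0.0482896 ] 39.87108166351354
shift units [0.001 0.002 0.001] yaw now 93.64 z axis [-4.e-04  0.e+00 -1.e+00] j6 -0.4758275926597682
```

View pics/g2c.png

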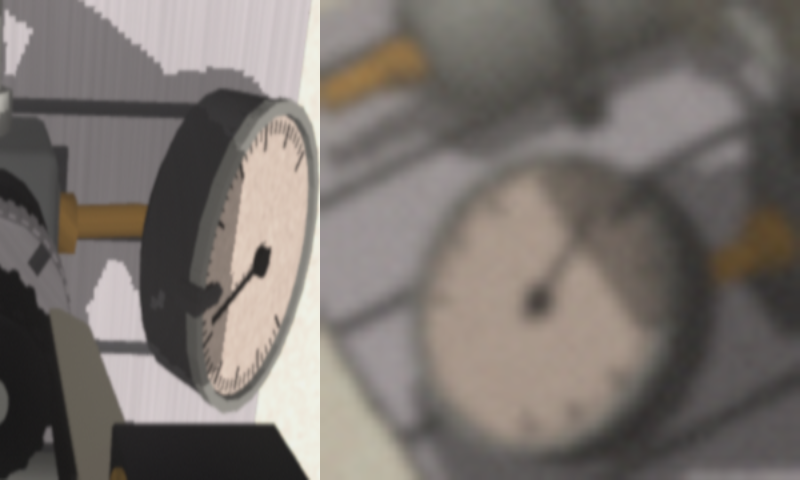

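Call:
{"api": "send_rows", "payload": {
  "increments": [
    {"dx":0,"dy":0,"dz":0,"wx":0,"wy":0,"wz":0.13,"jaw":1},
    {"dx":0,"dy":0,"dz":0,"wx":0,"wy":0,"wz":0.13,"jaw":1},
    {"dx":0,"dy":0,"dz":0,"wx":0,"wy":0,"wz":0.13,"jaw":1},
    {"dx":0,"dy":0,"dz":0,"wx":0,"wy":0,"wz":0.13,"jaw":1},
    {"dx":0,"dy":0,"dz":0,"wx":0,"wy":0,"wz":0,"jaw":1},
    {"dx":0,"dy":0,"dz":0,"wx":0,"wy":0,"wz":0,"jaw":1}
  ]
}}

```text
time_s: 12.3
position: [496.0, -96.1, 165.1]
tcp_rot: [-2.684, -1.632, 0.001]
ft_force: [-2.9, 0.3, 1.1]
gripper_width: 39.5
grasp_force: 30.0
```

```bash
python3 gauge.py g3 wrist scene wrist; python3 -c "
from h import *
s=env.state(); print(s['position'],s['torque'],s['gripper_width']); go([496.3,-96,165])
K,C=wcam()
a=cv2.imread('pics/g3wrist.png');o=np.array([496.3,-96,0]);u,v=wproj(C,K,o+[125,6.5,80]).astype(int);print(u,v)
v0=max(0,min(300,v-90));u0=max(0,min(460,u-90))
cv2.imwrite('pics/g3c.png',cv2.resize(a[v0:v0+180,u0:u0+180],(590,590),interpolation=cv2.INTER_CUBIC))"
```

```text
wrist needle_tip 0.6 [200.3 471.6] y -4.4 up 34.6 ang 127.8
wrist needle_tip 0.25 [329.5 311.8] y 4.3 up 151.0 ang 136.6
wrist index_tip 0.97 [200.8 471.5] y -4.5 up 34.8 ang 127.6
scene needle_tip 0.4 [226.5 290.7] y -8.0 up 35.6 ang 122.4
scene index_tip 0.42 [229.1 291.1] y -1.7 up 32.3 ang 132.1
wrist needle_tip 0.86 [200.6 467.2] y -2.9 up 37.7 ang 130.6
wrist index_tip 0.8 [199.2 467.9] y -2.6 up 36.7 ang 130.9
[496.04298311 -96.12177852 165.09793272] [-0.01490703  0.6312789   0.03715522] 39.33152202527687
shift units [0.002 0.002 0.001] yaw now 62.42 z axis [-5.e-04  1.e-04 -1.e+00] j6 0.06905630411265327
500 162
```

View pics/g3c.png

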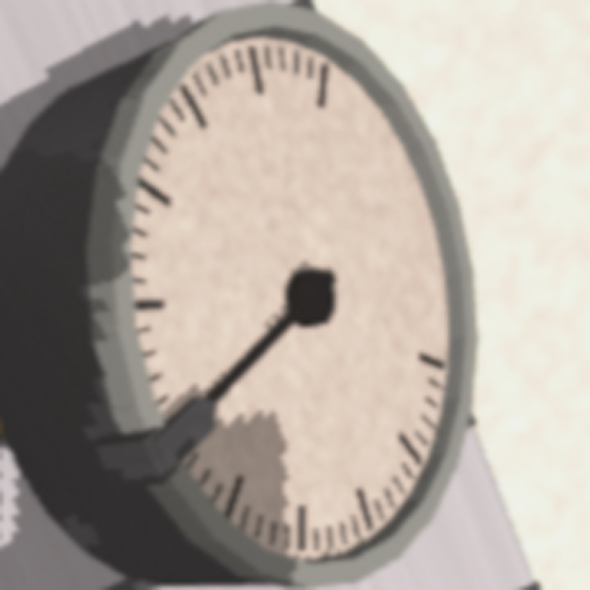

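Needle line from the hub at (311,297) to about (207,405) runs straight into the index tip at about (208,405), so it is aligned. Now I'll release the knob and go down to the ring.

Call:
{"api": "send_rows", "payload": {
  "increments": [
    {"dx":0,"dy":0,"dz":0,"wx":0,"wy":0,"wz":0,"jaw":-1},
    {"dx":0,"dy":0,"dz":0,"wx":0,"wy":0,"wz":0,"jaw":-1},
    {"dx":0,"dy":0,"dz":0,"wx":0,"wy":0,"wz":0,"jaw":-1},
    {"dx":0,"dy":0,"dz":0,"wx":0,"wy":0,"wz":0,"jaw":-1},
    {"dx":0,"dy":0,"dz":0,"wx":0,"wy":0,"wz":0,"jaw":-1},
    {"dx":0,"dy":0,"dz":0,"wx":0,"wy":0,"wz":0,"jaw":-1},
    {"dx":0,"dy":0,"dz":0,"wx":0,"wy":0,"wz":0,"jaw":-1},
    {"dx":0,"dy":0,"dz":0,"wx":0,"wy":0,"wz":0,"jaw":-1}
  ]
}}

```text
time_s: 13.55
position: [496.3, -96.2, 165.2]
tcp_rot: [2.687, 1.627, 0.0]
ft_force: [0.6, 0.2, -0.2]
gripper_width: 92.6
grasp_force: 0.0
```

```bash
python3 gauge.py g4 wrist wrist wrist; python3 -c "
from h import *
s=env.state(); print(s['position'],s['gripper_width']); go([496.4,-96.1,133.3])"
```

```text
wrist needle_tip 0.71 [198.3 470.4] y -3.6 up 34.2 ang 129.0
wrist index_tip 0.61 [195.3 468.7] y -1.6 up 34.4 ang 132.4
wrist needle_tip 0.94 [199.  469.8] y -3.6 up 34.9 ang 129.1
wrist index_tip 0.69 [196.6 469. ] y -2.3 up 34.7 ang 131.3
wrist needle_tip 0.7 [331.3 312.1] y 3.4 up 151.1 ang 136.3
wrist needle_tip 0.69 [197.  468.6] y -2.2 up 35.1 ang 131.3
wrist index_tip 0.69 [196.7 469.8] y -2.6 up 34.2 ang 130.6
[496.25003147 -96.14222693 165.15020962] 92.96970021047251
shift units [0.001 0.001 0.319] yaw now 62.39 z axis [-1.e-04  0.e+00 -1.e+00] j6 0.06954796522225959
```

Call:
{"api": "send_rows", "payload": {
  "increments": [
    {"dx":0,"dy":0,"dz":0.16,"wx":0,"wy":0,"wz":0,"jaw":-1},
    {"dx":0,"dy":0,"dz":0.16,"wx":0,"wy":0,"wz":0,"jaw":-1},
    {"dx":0,"dy":0,"dz":0,"wx":0,"wy":0,"wz":0,"jaw":-1},
    {"dx":0,"dy":0,"dz":0,"wx":0,"wy":0,"wz":0,"jaw":1},
    {"dx":0,"dy":0,"dz":0,"wx":0,"wy":0,"wz":0,"jaw":1},
    {"dx":0,"dy":0,"dz":0,"wx":0,"wy":0,"wz":0,"jaw":1},
    {"dx":0,"dy":0,"dz":0,"wx":0,"wy":0,"wz":0,"jaw":1},
    {"dx":0,"dy":0,"dz":0,"wx":0,"wy":0,"wz":0,"jaw":1},
    {"dx":0,"dy":0,"dz":0,"wx":0,"wy":0,"wz":0,"jaw":1}
  ]
}}

```text
time_s: 14.9
position: [496.1, -96.0, 133.5]
tcp_rot: [-2.687, -1.627, 0.0]
ft_force: [-1.5, 1.1, 4.0]
gripper_width: 59.1
grasp_force: 30.0
```

Call:
{"api": "send_rows", "payload": {
  "increments": [
    {"dx":0,"dy":0,"dz":0,"wx":0,"wy":0,"wz":0.1,"jaw":1},
    {"dx":0,"dy":0,"dz":0,"wx":0,"wy":0,"wz":0.1,"jaw":1},
    {"dx":0,"dy":0,"dz":0,"wx":0,"wy":0,"wz":0.1,"jaw":1},
    {"dx":0,"dy":0,"dz":0,"wx":0,"wy":0,"wz":0.1,"jaw":1},
    {"dx":0,"dy":0,"dz":0,"wx":0,"wy":0,"wz":0.1,"jaw":1},
    {"dx":0,"dy":0,"dz":0,"wx":0,"wy":0,"wz":0.1,"jaw":1},
    {"dx":0,"dy":0,"dz":0,"wx":0,"wy":0,"wz":0.1,"jaw":1},
    {"dx":0,"dy":0,"dz":0,"wx":0,"wy":0,"wz":0.05,"jaw":1},
    {"dx":0,"dy":0,"dz":0,"wx":0,"wy":0,"wz":0,"jaw":1},
    {"dx":0,"dy":0,"dz":0,"wx":0,"wy":0,"wz":0,"jaw":1}
  ]
}}

```text
time_s: 15.9
position: [496.1, -96.0, 133.5]
tcp_rot: [-3.105, -0.477, 0.0]
ft_force: [-2.5, 2.1, 5.5]
gripper_width: 59.4
grasp_force: 30.0
```

```bash
python3 -c "
from h import *
s=env.state(); print(s['position'],s['gripper_width'],s['torque'],s['ft_force']); go([496.4,-96.1,133.3])"
```

```text
[496.05363208 -95.98315043 133.53979745] 59.396169949850766 [ 0.32005445  0.48080335 -0.09010602] [-2.47041083  2.14740978  5.51852439]
shift units [0.003 0.002 0.002] yaw now 17.46 z axis [-2.e-04  2.e-04 -1.e+00] j6 0.8536343829847856
```

Call:
{"api": "send_rows", "payload": {
  "increments": [
    {"dx":0,"dy":0,"dz":0,"wx":0,"wy":0,"wz":0.05,"jaw":1},
    {"dx":0,"dy":0,"dz":0,"wx":0,"wy":0,"wz":0.05,"jaw":1},
    {"dx":0,"dy":0,"dz":0,"wx":0,"wy":0,"wz":0,"jaw":1},
    {"dx":0,"dy":0,"dz":0,"wx":0,"wy":0,"wz":0,"jaw":1}
  ]
}}

```text
time_s: 16.3
position: [495.9, -96.0, 133.6]
tcp_rot: [3.125, 0.316, -0.001]
ft_force: [-3.8, 1.7, 4.9]
gripper_width: 59.4
grasp_force: 30.0
```

```bash
python3 -c "
from h import *
s=env.state(); print(s['position'],s['gripper_width'],s['torque'],s['ft_force']); go([496.4,-96.1,133.3])"
```

```text
[495.87220289 -96.04092932 133.56189147] 59.386171788591916 [0.18570637 0.59440514 0.54509524] [-3.757694    1.65819163  4.86320271]
shift units [0.005 0.002 0.003] yaw now 11.56 z axis [-7.e-04 -3.e-04 -1.e+00] j6 0.9572966462212763
```

Call:
{"api": "send_rows", "payload": {
  "increments": [
    {"dx":0,"dy":0,"dz":0,"wx":0,"wy":0,"wz":0,"jaw":-1},
    {"dx":0,"dy":0,"dz":0,"wx":0,"wy":0,"wz":0,"jaw":-1},
    {"dx":0,"dy":0,"dz":0,"wx":0,"wy":0,"wz":0,"jaw":-1},
    {"dx":0,"dy":0,"dz":0,"wx":0,"wy":0,"wz":0,"jaw":-1},
    {"dx":0,"dy":0,"dz":0,"wx":0,"wy":0,"wz":0,"jaw":-1},
    {"dx":0,"dy":0,"dz":-0.3,"wx":0,"wy":0,"wz":0,"jaw":-1},
    {"dx":0,"dy":0,"dz":-0.4,"wx":0,"wy":0,"wz":0,"jaw":-1},
    {"dx":0,"dy":0,"dz":-0.4,"wx":0,"wy":0,"wz":0,"jaw":-1},
    {"dx":0,"dy":0,"dz":0,"wx":0,"wy":0,"wz":-0.12,"jaw":-1},
    {"dx":0,"dy":0,"dz":0,"wx":0,"wy":0,"wz":0.12,"jaw":-1},
    {"dx":0,"dy":0,"dz":0,"wx":0,"wy":0,"wz":0.12,"jaw":-1},
    {"dx":0,"dy":0,"dz":0,"wx":0,"wy":0,"wz":0,"jaw":-1}
  ]
}}

```text
time_s: 17.5
position: [496.2, -96.2, 243.2]
tcp_rot: [3.14, 0.113, 0.0]
ft_force: [-0.1, 0.4, 0.2]
gripper_width: 93.3
grasp_force: 0.0
```

```bash
python3 gauge.py g5 wrist scene; python3 look.py w5 | tail -9; python3 -c "
from h import *
s=env.state(); print(s['position'],s['gripper_width']); go([559,43,220])"
```

```text
wrist needle_tip 0.51 [107.1 316. ] y -0.7 up 37.2 ang 133.9
wrist index_tip 0.74 [108.1 316.1] y -0.8 up 38.0 ang 133.8
scene needle_tip 0.53 [226.8 292.2] y -4.2 up 38.4 ang 128.8
scene index_tip 0.58 [227.4 290.5] y -6.5 up 33.7 ang 124.1
shift units [ 0.   0.  -0.5] yaw now 4.25 z axis [-0.  0. -1.] j6 1.0842339735787598
knob_grip 0.69 [266.7 313.2] [496.1 -96.4 162. ]
lever_grip 0.97 [135.7 127.5] [561.   45.6  88. ]
lever_grip 0.58 [227.9 141.8] [491.   39.1  88. ]
valve_axis 0.6 [229.5 139.3] [489.5  41.1  88. ]
needle_tip 0.51 [105.1 316.3] [592.4 -91.7  90. ]
index_tip 0.79 [107.1 317.1] [590.6 -92.2 103. ]
knob 0.78 [313.2, 266.1, 72.9, 73.2] (311.1896667480469, 264.89654541015625, 37.590614318847656) [499.8 -94.9 169. ]
lock_ring 0.89 [310.6, 244.8, 92.5, 75.4] (310.9009704589844, 251.07850646972656, 45.43140411376953) [498.1 -94.8 138. ]
[496.29579089 -96.15960918 243.17688317] 92.83897075604942
shift units [ 0.727 -1.342  0.232] yaw now 4.2 z axis [ 1.e-04 -0.e+00 -1.e+00] j6 1.0852076351548416
```

View pics/w5.png

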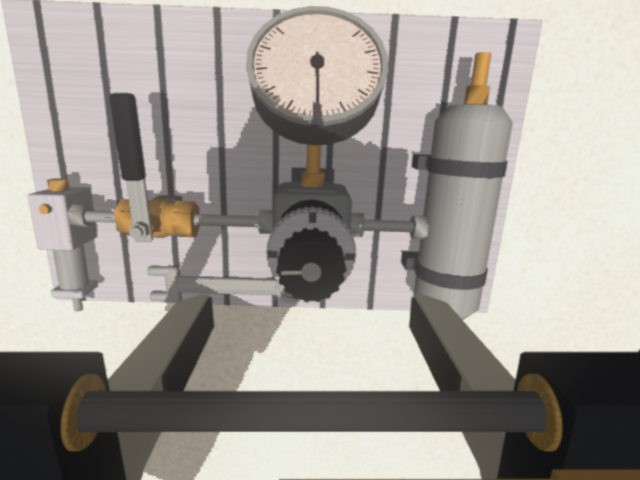

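Call:
{"api": "send_rows", "payload": {
  "increments": [
    {"dx":0.244,"dy":-0.452,"dz":0,"wx":0,"wy":0,"wz":0,"jaw":-1},
    {"dx":0.244,"dy":-0.452,"dz":0,"wx":0,"wy":0,"wz":0,"jaw":-0.3},
    {"dx":0.244,"dy":-0.452,"dz":0,"wx":0,"wy":0,"wz":0,"jaw":-0.3},
    {"dx":0,"dy":0,"dz":0.4,"wx":0,"wy":0,"wz":0,"jaw":-0.3},
    {"dx":0,"dy":0,"dz":0.4,"wx":0,"wy":0,"wz":0,"jaw":-0.3},
    {"dx":0,"dy":0,"dz":0.4,"wx":0,"wy":0,"wz":0,"jaw":-0.3},
    {"dx":0,"dy":0,"dz":0.2,"wx":0,"wy":0,"wz":0,"jaw":-0.3},
    {"dx":0,"dy":0,"dz":0.12,"wx":0,"wy":0,"wz":0,"jaw":-0.3},
    {"dx":0,"dy":0,"dz":0,"wx":0,"wy":0,"wz":0,"jaw":1},
    {"dx":0,"dy":0,"dz":0,"wx":0,"wy":0,"wz":0,"jaw":1},
    {"dx":0,"dy":0,"dz":0,"wx":0,"wy":0,"wz":0,"jaw":1},
    {"dx":0,"dy":0,"dz":0,"wx":0,"wy":0,"wz":0,"jaw":1}
  ]
}}

```text
time_s: 19.45
position: [558.7, 40.5, 92.6]
tcp_rot: [3.139, 0.115, 0.004]
ft_force: [0.1, 0.5, 0.4]
gripper_width: 33.1
grasp_force: 0.0
```

Call:
{"api": "send_rows", "payload": {
  "increments": [
    {"dx":0,"dy":0,"dz":0,"wx":0,"wy":0,"wz":0,"jaw":1},
    {"dx":0,"dy":0,"dz":0,"wx":0,"wy":0,"wz":0,"jaw":1},
    {"dx":0,"dy":0,"dz":0,"wx":0,"wy":0,"wz":0,"jaw":1},
    {"dx":0,"dy":0,"dz":0,"wx":0,"wy":0,"wz":0,"jaw":1}
  ]
}}

```text
time_s: 19.85
position: [558.4, 41.6, 91.9]
tcp_rot: [-3.138, -0.114, -0.003]
ft_force: [0.7, 6.2, 4.4]
gripper_width: 16.1
grasp_force: 30.0
```

```bash
python3 -c "
from h import *
s=env.state(); print(s['position'],s['gripper_width'],s['torque'],s['ft_force']); go([489.3,39.5,91])"
```

```text
[558.36658661  41.59389209  91.93671967] 16.08843498930115 [ 0.92532835 -0.09945099 -0.2792086 ] [0.65831205 6.16073135 4.35471901]
shift units [-0.69  -0.029  0.008] yaw now 4.15 z axis [ 0.0019  0.0014 -1.    ] j6 1.371401806143105
```

Call:
{"api": "send_rows", "payload": {
  "increments": [
    {"dx":-0.004,"dy":-0.087,"dz":0,"wx":0,"wy":0,"wz":-0.12,"jaw":1},
    {"dx":-0.004,"dy":-0.087,"dz":0,"wx":0,"wy":0,"wz":-0.12,"jaw":1},
    {"dx":-0.004,"dy":-0.087,"dz":0,"wx":0,"wy":0,"wz":-0.12,"jaw":1},
    {"dx":-0.004,"dy":-0.087,"dz":0,"wx":0,"wy":0,"wz":-0.12,"jaw":1},
    {"dx":-0.004,"dy":-0.087,"dz":0,"wx":0,"wy":0,"wz":-0.12,"jaw":1},
    {"dx":-0.004,"dy":-0.087,"dz":0,"wx":0,"wy":0,"wz":-0.12,"jaw":1}
  ]
}}

```text
time_s: 20.45
position: [537.7, 87.7, 92.0]
tcp_rot: [2.873, 1.269, 0.005]
ft_force: [2.2, 2.1, 2.8]
gripper_width: 16.3
grasp_force: 29.9
```

```bash
python3 -c "
from h import *
s=env.state(); print(s['position'],s['gripper_width'],s['torque'],s['ft_force']); go([489.3,39.5,91])"
```

```text
[537.65284537  87.68893789  91.97458875] 16.282184042686897 [ 0.5085836  -0.33955332 -0.15316028] [2.19170938 2.11898105 2.8461052 ]
shift units [-0.682 -0.033  0.008] yaw now 47.66 z axis [ 3.5e-03  6.0e-04 -1.0e+00] j6 0.6948137670555345
```

Call:
{"api": "send_rows", "payload": {
  "increments": [
    {"dx":-0.005,"dy":-0.087,"dz":0,"wx":0,"wy":0,"wz":-0.12,"jaw":1},
    {"dx":-0.005,"dy":-0.087,"dz":0,"wx":0,"wy":0,"wz":-0.12,"jaw":1},
    {"dx":-0.005,"dy":-0.087,"dz":0,"wx":0,"wy":0,"wz":-0.12,"jaw":1},
    {"dx":-0.005,"dy":-0.087,"dz":0,"wx":0,"wy":0,"wz":-0.12,"jaw":1},
    {"dx":-0.005,"dy":-0.087,"dz":0,"wx":0,"wy":0,"wz":-0.12,"jaw":1},
    {"dx":-0.005,"dy":-0.087,"dz":0,"wx":0,"wy":0,"wz":-0.12,"jaw":1},
    {"dx":0,"dy":-0.036,"dz":0,"wx":0,"wy":0,"wz":-0.05,"jaw":1},
    {"dx":0,"dy":0,"dz":0,"wx":0,"wy":0,"wz":0,"jaw":1},
    {"dx":0,"dy":0,"dz":0,"wx":0,"wy":0,"wz":0,"jaw":1},
    {"dx":0,"dy":0,"dz":0,"wx":0,"wy":0,"wz":0,"jaw":1}
  ]
}}

```text
time_s: 21.45
position: [487.8, 106.6, 92.0]
tcp_rot: [2.149, 2.287, 0.009]
ft_force: [6.3, 6.6, -1.5]
gripper_width: 15.9
grasp_force: 29.8
```

```bash
python3 -c "
from h import *
s=env.state(); print(s['position'],s['gripper_width'],s['torque'],s['ft_force']); go([489.3,39.5,91])"
```

```text
[487.7872428  106.58272555  92.04117011] 15.881321792188285 [ 1.08805039 -1.00300987 -0.09575651] [ 6.33577253  6.63551785 -1.53415361]
shift units [-0.67  -0.027  0.009] yaw now 93.56 z axis [ 0.006   0.0018 -1.    ] j6 -0.07340780641376818
```

Call:
{"api": "send_rows", "payload": {
  "increments": [
    {"dx":0,"dy":0,"dz":0,"wx":0,"wy":0,"wz":0,"jaw":-0.3},
    {"dx":0,"dy":0,"dz":0,"wx":0,"wy":0,"wz":0,"jaw":-0.3},
    {"dx":0,"dy":0,"dz":0,"wx":0,"wy":0,"wz":0,"jaw":-0.3},
    {"dx":0,"dy":0,"dz":0,"wx":0,"wy":0,"wz":0,"jaw":-0.3},
    {"dx":0,"dy":0,"dz":0,"wx":0,"wy":0,"wz":0,"jaw":-0.3},
    {"dx":0,"dy":0,"dz":-0.3,"wx":0,"wy":0,"wz":0,"jaw":-0.3},
    {"dx":0,"dy":0,"dz":-0.4,"wx":0,"wy":0,"wz":0,"jaw":-0.3},
    {"dx":0,"dy":0,"dz":-0.4,"wx":0,"wy":0,"wz":0,"jaw":-0.3},
    {"dx":0,"dy":0,"dz":-0.4,"wx":0,"wy":0,"wz":0,"jaw":-0.3},
    {"dx":-0.4,"dy":0,"dz":-0.3,"wx":0,"wy":0,"wz":0,"jaw":-0.3},
    {"dx":-0.4,"dy":0,"dz":-0.3,"wx":0,"wy":0,"wz":0,"jaw":-0.3},
    {"dx":0,"dy":0,"dz":0,"wx":0,"wy":0,"wz":0,"jaw":-0.3}
  ]
}}

```text
time_s: 22.65
position: [492.4, 21.7, 305.5]
tcp_rot: [2.15, 2.28, 0.005]
ft_force: [-0.0, 0.7, -0.1]
gripper_width: 60.5
grasp_force: 0.0
```

```bash
python3 look.py w6 | tail -9; python3 gauge.py g6 wrist scene
```

```text
[ -0.    0.   -1.  303.1]
 [  0.    0.    0.    1. ]]
shift units [-1.2  0.   0.1] yaw now 93.37 z axis [ 0. -0. -1.] j6 -0.23761243545164268
knob_grip 0.94 [367.8 307.2] [496.1 -93.6 162. ]
ring_grip 0.82 [349. 303.] [492.2 -95.7 130. ]
lever_grip 0.74 [114.8 310. ] [487.  113.3  88. ]
valve_axis 0.96 [198.2 307.6] [489.   39.4  88. ]
knob 0.75 [309.0, 365.2, 51.6, 54.5] (306.4706726074219, 365.36651611328125, 27.711870193481445) [495.1 -86.3 169. ]
lock_ring 0.61 [306.4, 343.4, 63.5, 50.8] (306.6278381347656, 348.1909484863281, 33.54941177368164) [495.3 -89.6 138. ]
scene needle_tip 0.58 [226.2 291.4] y -7.1 up 37.6 ang 124.3
scene index_tip 0.56 [450. 389.] y 543.9 up -81.8 ang 233.5
scene index_tip 0.36 [224.5 289.2] y -15.4 up 35.5 ang 111.5
```

View pics/w6.png

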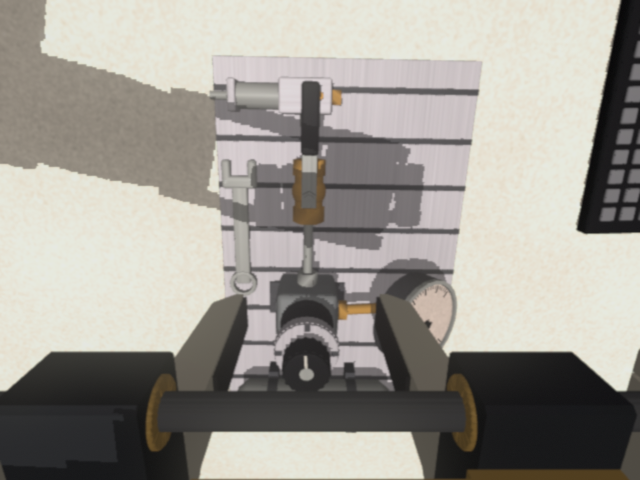

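The lever now lies along the tube, from (308,200) to (310,85). At the last close look the needle sat on the index, and the ring had reached its stop, so I'm handing in.

```bash
python3 -c "
from plant import env
print(env.job_done())"
```

```text
the job is handed in; nothing more can be done
None
```

The job is handed in, with no verdict returned: the lock ring was slackened, the needle set on the index, the ring turned back to its stop, and the valve lever then swung in line with the tube (about 88 to 90° by camera and arm pose).

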